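# Unlock a cyclone pack's stick filter and draw it halfway out for inspection

## Robot

A 6-joint arm with a two-finger parallel gripper is mounted at the origin on the work surface. World frame = base frame: x ahead of the robot, y to its left, z up, the work surface at z = 0. Lengths are in m, angles in rad, forces in N, time in s.
With the tool pointing down it reaches from about 0.35 to 0.8 m from the base axis. Payload 7.3 kg.
Tool frame: the origin (TCP) lies on the centre line of the jaws, within the pads' length; the fingertips stand 14 mm ahead of it and the grasp point (between the pads) lies 5 mm behind it (manip.tip_reach is the distance from the TCP to the fingertips, in m); z points along the fingers, y is the direction in which the jaws open and shut (so a half turn about z gives the same grasp; the last joint's range is limited). The gripper opens to 85 mm and grips with 20 to 120 N. Pads are 22 mm wide; open, the fingers measure 114 mm over their backs; the gripper's body (76 mm by 85 mm) begins 54 mm behind the grasp point. The pads swing forward as they close: fully open they stand 13 mm farther back than shut.
Start: joints at [-1.339, 0.342, 1.524, -0, 1.275, -0.146], TCP at [0.194, -0.488, 0.21] pointing down, gripper open.
Joint ranges: [-2.53, 2.53], [-0.77, 2.02], [0.04, 2.7], [-1, 4.14], [0.28, 2.66], [-3.11, 3.11]. Speed limits (rad/s): [2.57, 2.57, 3.14, 3.14, 3.14, 3.14].

## Interface

Orientations are given as a rotation vector (axis times angle).
In Python, from rig import manip gives the robot as it stands.
- The arm moves only by the tool servo_tool, never from a script. Its argument "series" is a list of rows, each a list of 3 entries, a list of its own where there are three numbers: the shift along the tool's x, y, z in cm, then the turn about the tool's z in rad, then the opening, from 0 (shut) to 1 (fully open). A call has 1 to 10 rows; each row shifts and turns the commanded pose from where the row before left it, along the tool's axes as they then stand; what a row does not reach is not made up. A row lasts 1/12 s, in which the tool goes at most 41.7 mm and 7.16 degrees, less where a joint would pass 70% of its speed; a pose out of reach is approached as far as the arm can. A call with a gripper value outside its range is refused whole. The fingers move at their own pace and stop on an object; "newtons" is the grip in N (left out, the last holds). Time passes only in rows, so rows that do not move let the fingers close. It gives the time, the measured TCP pose, the force and the opening at its end, in the units of the state.
- manip.observe(): the state, without advancing time (a new reading comes with each control period).
- manip.camera(name): name is "scene" or "top"; returns a dict with "img" (400x640x3 uint8, blue, green, red), "z_map" (400x640 float32, m along the optical axis (not along the pixel's ray), 0 where there is no reading), "K" (3x3 intrinsics, pixels), "k1" (the pictures are not rectified: a ray, as slopes to the right and down, at radius r is drawn at 1 + k1 r^2 times it, then the intrinsics apply), "extrinsics" (4x4, takes a point from world to camera coordinates). Camera axes: x right, y down, z forward; pixel columns grow to the right and rows downward; lengths in m; the calibration is good to about 2 mm. A picture is of the moment at which its call begins.
- manip.hand_in(): hands the job in, once; it reports no verdict.
Trained networks look in a picture, given as the dict that the camera call returned (one of the last four; its "shot" number tells which), for a name from the list of things; names that differ only in an ending like _2 or _b are one class to them, and where a whole thing is asked for, a point or a joint stands for the part that bears it (a point fixed in the world has none). Each returns a list of dicts, best first, with "confidence" (0 to 1); they miss things now and then, are a little off and sometimes report something else, mostly with a low value. They report only what shows in the picture. A call takes as long as a camera call. They do not tell look-alikes from the thing itself.
- manip.cut_out(label, picture): "mask" (400x640 bool, what is visible of it) and "box" ([centre column, centre row, width, height] in pixels, round what is visible of it).
- manip.mark_of(label, picture): "at" ([column, row] in pixels: a listed point, or the origin of a listed thing).
The state is a dict: "time": time; "q": joint angles; "joint_velocities": joint speeds; "tau": joint torques, N m; "tool_pos": TCP position; "eef_rot": TCP orientation; "wrist_force": force on the tool from outside, world axes, zero at the start; "moment": the same for the moment, N m; "width": finger opening in m.
Only numpy, scipy, OpenCV 4.12 (cv2) and the standard library are available. Lean on these libraries where they do the work, as an engineer would, in place of code of your own. Each camera call takes 0.05 s, during which the arm holds its last target.

## Task

On the repair bench a vacuum cleaner's cyclone pack is clamped upright with its stick filter locked in the middle: twist the locking ring anticlockwise (seen from above) to its stop, then take the filter by its handle and draw it straight up, without forcing it sideways, by about 65 mm, until the dark band round its sleeve has just come clear above the ring while its lower part stays in the bore. Finish while still holding the filter there, upright and steady, so that it can be inspected; leave the dust bin, battery and screwdriver where they are.

Things in the scene. Friction and masses are not known exactly. Their poses are not given: they have to be found in the camera images.
- pack: Grey cyclone pack clamped upright on the bench; it cannot move. Origin on the bench under its vertical axis, z up, yaw varies. Base plate 150 x 150 x 14 mm with a split collar; metal screen above it, then a rubber skirt 124 mm across at 70 mm height and a ribbed body 119 mm across; its shoulder slopes up to 125 mm height at the neck, which is 55 mm across and rises to the bore mouth at 150 mm.
- pack_mouth (a point): Centre of the bore's mouth, on the pack's axis, 150 mm above the bench; axes as pack. The seated filter's origin is here. The bore is 31.5 mm wide (0.75 mm play all round) and 120 mm deep. The neck's rim stands 5 mm above the mouth, with notches at +x and -x for the filter's two ears, so that the seated filter cannot turn.
- ring (a joint): Turn of the locking ring about the pack's vertical axis, rad: 0 locked, grows anticlockwise seen from above, stop at 1.1; starts at 0 to 0.25. It is captive, does not rise, stays where left, and takes about 0.15 N m to turn. Its two inward tabs lie over the filter's ears when locked and are clear of them from about 0.75 on.
- ring_centre (a point): Centre of the locking ring on the pack's axis, at the height of the bore mouth; turns with the ring, x points to one of its two tabs, axes as the pack's at joint 0. Dark round ring, ribbed outside, outer diameter 64 mm, from 14 mm below this point to 10 mm above. Below it about 11 mm of bare neck is free above the shoulder, so fingertips can reach past its lower edge.
- filter: Stick filter, pale grey head, off-white pleated sleeve, 80 to 150 g, loose in the bore. Origin on its axis under the flange, z up. Sleeve 30 mm across, to 118 mm below the origin; dark rubber band 44 to 50 mm below it; flange 40 mm across, 5 mm thick, two ears at +x and -x out to 26 mm. Drawn up 60 mm, the band's lower edge is level with the ring's top. Starts seated, axes as the pack's.
- filter_handle (a point): Grip point on the filter's pull handle, 33 mm above the filter's origin; axes as filter. The handle is an upright fin 36 mm long along x, 12 mm thick along y, rising to 46 mm above the filter's origin (36 mm above the ring's top when seated); pinch it across its y faces.
- dustbin: Clear round dust bin standing on the bench, 115 mm across, 165 mm tall, open at the top; origin at the centre of its underside. Not part of the job.
- battery: Dark battery pack lying on the bench, 74 x 104 mm, 57 mm tall; origin at the centre of its underside. Not part of the job.
- screwdriver: Screwdriver with a red handle lying on the bench, 190 mm long along its x; origin at the middle of its underside. Not part of the job.
Things that resemble listed ones, but are neither listed nor needed, are in the scene too. There is more than one size of the filter; the one meant has the size given above.

How it is judged:
On the way, in this order (a step that is already met when the one before it is completed fails the run):
1. the locking ring is turned to its stop, within 0.15 rad, while the filter is still seated (value of joint ring above 0.95 rad and z of filter in the frame of pack_mouth below 0.006 m), for 0.2 s.
2. the filter is drawn up at least 55 mm in the fingers (z of filter in the frame of pack_mouth above 0.055 m and contact force between the fingers and filter above 1 N), for 0.2 s.
At the end, for the whole second after the job is handed in: The ring stays open (over 0.9 rad); the filter is held in the fingers, raised 55 to 76 mm above seated, still in the bore, its axis within 0.05 rad of the pack's and within 6 mm of its centre, at rest (under 10 mm/s), carried by nothing else and pressing on the pack with less than 12 N (all of step 2 and z of filter in the frame of pack_mouth below 0.076 m and angle between the z axis of filter and the z axis of pack, either way round below 0.05 rad and horizontal distance between filter and pack_mouth below 0.006 m and linear speed of filter below 0.01 m/s and contact force between pack and filter below 12 N and value of joint ring above 0.9 rad); the arm keeps its last pose, push and grip.
It fails at once if the filter is forced against its bore or the locked ring with more than 40 N (contact force between pack and filter above 40 N).
It fails at once if the filter is drawn more than 90 mm, nearly out of the bore (z of filter in the frame of pack_mouth above 0.09 m).
It fails at once if the dust bin, battery or screwdriver is shifted more than 15 mm (distance of any of dustbin, battery, screwdriver from where it was at the start of the episode above 0.015 m).
It also fails if it takes over 45 s, if anything falls off the work surface, if the arm or the gripper's body presses on something with over 40 N, if the wrist force passes 120 N, or if a joint passes its speed limit or range.

## Working session

There is one attempt and no reset: what is moved stays moved. The work goes in short steps, Python scripts to look and compute and a tool call to move; the robot and the scene stay as the last step left them, time stands still between calls to the robot, and variables do not carry over. Pictures are saved under pics/ and viewed, and the job is handed in when it is done.

Besides the shell and the picture viewer there is one more tool, called after "Request:" as a command line: name --argument value ..., lists and objects as JSON in quotes. servo_tool: Moves the arm, as the interface text tells. Its arguments: {"type":"object","properties":{"series":{"type":"array"},"newtons":{"type":"number"}},"required":["series"]}

```bash
ls; mkdir -p pics
python3 - <<'E'
from rig import manip
import cv2,numpy as np
print(manip.observe()); print(manip.tip_reach)
for n in("scene","top"):
    c=manip.camera(n); cv2.imwrite(f"pics/{n}0.png",c["img"]); print(n,c["K"],c["k1"],c["extrinsics"])
    for l in("pack","pack_mouth","ring","filter","filter_handle","dustbin","battery","screwdriver"):
        print(l,[(d["box"],round(d["confidence"],2)) for d in manip.cut_out(l,c)][:4] if l!="pack_mouth" else "", [(d["at"],round(d["confidence"],2)) for d in manip.mark_of(l,c)][:4])
E
```

```text
pics
{'time': 0.0, 'q': array([-1.33897940e+00,  3.42746779e-01,  1.52503099e+00, -9.36172809e-07,
        1.27539322e+00, -1.45985901e-01]), 'joint_velocities': array([ 1.04391691e-03, -1.79364660e-03,  4.33754102e-04, -1.18557033e-03,
       -6.67233913e-05, -1.88406993e-04]), 'tau': array([ 1.17592317e-04, -4.33681333e+01, -2.46013105e+01, -1.93312962e-04,
        7.87182507e-03, -5.29058013e-05]), 'tool_pos': array([ 0.19358712, -0.48753391,  0.20960862]), 'eef_rot': array([-3.08415837e+00, -5.89632474e-01,  1.07715991e-04]), 'wrist_force': array([-0.25338173,  0.34185482, -1.29905826]), 'moment': array([-0.01273623, -0.00636327, -0.0245828 ]), 'width': 0.08525936282949215}
0.014
scene [[391.72070303   0.         315.7452489 ]
 [  0.         391.72070303 197.42428438]
 [  0.           0.           1.        ]] -0.012831483021001247 [[ 0.33177694  0.94331597  0.00889022 -0.17866996]
 [ 0.71847501 -0.24656785 -0.65038292 -0.30592251]
 [-0.61132456  0.22216945 -0.75955449  1.43367289]
 [ 0.          0.          0.          1.        ]]
pack [([334.2, 214.9, 77.3, 69.6], 0.96)] [([334.7, 223.6], 0.96)]
pack_mouth  [([337.5, 187.0], 0.71)]Traceback (most recent call last):
  File "<stdin>", line 7, in <module>
ValueError: it knows: battery, dustbin, filter, filter_handle, pack, pack_mouth, ring_centre, screwdriver
```

```bash
cat > h.py <<'E'
from rig import manip
import cv2,numpy as np
def ray(c,uv):
    x=(uv[0]-c["K"][0,2])/c["K"][0,0]; y=(uv[1]-c["K"][1,2])/c["K"][1,1]
    r=np.hypot(x,y); s=1
    for _ in range(10): s=1/(1+c["k1"]*(r*s)**2)
    E=c["extrinsics"]; R=E[:3,:3]; o=-R.T@E[:3,3]
    return o,R.T@np.array([x*s,y*s,1])
def proj(c,P):
    E=c["extrinsics"]; p=E[:3,:3]@np.asarray(P)+E[:3,3]; x,y=p[:2]/p[2]; f=1+c["k1"]*(x*x+y*y)
    return np.array([c["K"][0,0]*x*f+c["K"][0,2],c["K"][1,1]*y*f+c["K"][1,2]])
def tri(c1,u1,c2,u2):
    o1,d1=ray(c1,u1);o2,d2=ray(c2,u2)
    A=np.stack([d1,-d2],1); t=np.linalg.lstsq(A,o2-o1,rcond=None)[0]
    a=o1+t[0]*d1;b=o2+t[1]*d2
    return (a+b)/2,np.linalg.norm(a-b)
def onz(c,u,z):
    o,d=ray(c,u); return o+d*(z-o[2])/d[2]
def cloud(c):
    v,u=np.mgrid[0:400,0:640]; K=c["K"]
    x=(u-K[0,2])/K[0,0]; y=(v-K[1,2])/K[1,1]; r=np.hypot(x,y); s=np.ones_like(r)
    for _ in range(10): s=1/(1+c["k1"]*(r*s)**2)
    z=c["z_map"]; p=np.stack([x*s*z,y*s*z,z],-1); E=c["extrinsics"]
    return (p-E[:3,3])@E[:3,:3]
E
python3 - <<'E'
from h import *
cs={}
for n in("scene","top"):
    c=manip.camera(n); cs[n]=c; cv2.imwrite(f"pics/{n}0.png",c["img"]); print(n,c["extrinsics"].round(3).tolist(),c["K"][0,0])
    for l in("pack","pack_mouth","ring_centre","filter","filter_handle","dustbin","battery","screwdriver"):
        b=[] if l=="pack_mouth" else [(d["box"],round(d["confidence"],2)) for d in manip.cut_out(l,c)][:4]
        m=[(d["at"],round(d["confidence"],2)) for d in manip.mark_of(l,c)][:4]
        print(l,b,m)
        c[l]=[x[0] for x in m]
for l in("pack","pack_mouth","ring_centre","filter","filter_handle"):
    for a in cs["scene"][l]:
        for b in cs["top"][l]: print(l,a,b,tri(cs["scene"],a,cs["top"],b))
E
```

```text
scene [[0.332, 0.943, 0.009, -0.179], [0.718, -0.247, -0.65, -0.306], [-0.611, 0.222, -0.76, 1.434], [0.0, 0.0, 0.0, 1.0]] 391.72070302853325
pack [([335.2, 214.2, 75.6, 70.0], 0.68)] [([332.7, 225.1], 0.56)]
pack_mouth [] [([337.8, 185.1], 0.68)]
ring_centre [([336.8, 189.4, 25.8, 22.7], 0.76)] [([336.5, 184.6], 0.69), ([406.8, 171.2], 0.28)]
filter [([270.5, 207.6, 25.4, 62.2], 0.7), ([338.2, 184.4, 12.3, 21.9], 0.62)] [([340.8, 186.5], 0.65), ([268.7, 200.7], 0.64)]
filter_handle [([339.9, 181.8, 14.1, 23.5], 0.81), ([269.6, 210.9, 20.4, 65.7], 0.79)] [([268.4, 188.7], 0.88), ([340.1, 176.5], 0.53)]
dustbin [([214.8, 289.3, 20.2, 64.2], 0.23)] [([408.7, 172.9], 0.92), ([339.4, 187.7], 0.35), ([340.5, 178.2], 0.24)]
battery [([199.4, 222.1, 44.9, 35.9], 0.7)] [([199.8, 225.3], 0.93)]
screwdriver [([213.4, 290.4, 20.5, 65.4], 0.83)] [([217.3, 292.6], 0.83)]
top [[-0.005, -1.0, -0.004, -0.002], [-0.985, 0.006, -0.171, 0.556], [0.171, 0.003, -0.985, 1.055], [0.0, 0.0, 0.0, 1.0]] 404.698755339857
pack [([299.4, 211.9, 73.1, 72.3], 0.68)] [([300.1, 211.7], 0.77)]
pack_mouth [] [([295.8,
[... 1590 characters left out ...]
rray([ 0.5321053 , -0.03802524,  0.14891769]), np.float64(0.1670627646881521))
filter [268.7, 200.7] [420.7, 171.4] (array([ 0.60402024, -0.18217109,  0.26335502]), np.float64(0.09747866024334997))
filter_handle [268.4, 188.7] [367.1, 200.5] (array([ 0.53594722, -0.11786403,  0.19825896]), np.float64(0.004093707660704202))
filter_handle [268.4, 188.7] [294.0, 198.5] (array([ 0.53437733, -0.03142056,  0.19699335]), np.float64(0.17532506186578237))
filter_handle [340.1, 176.5] [367.1, 200.5] (array([ 0.56228491, -0.03723489,  0.25165693]), np.float64(0.1614713650931754))
filter_handle [340.1, 176.5] [294.0, 198.5] (array([0.54454555, 0.0583407 , 0.18853319]), np.float64(0.0032883494579880037))
```

```bash
ls pics
```

```text
scene0.png
top0.png
```

View pics/scene0.png

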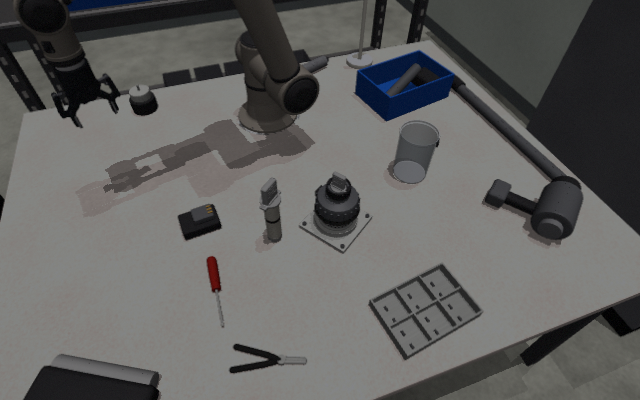

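View pics/top0.png

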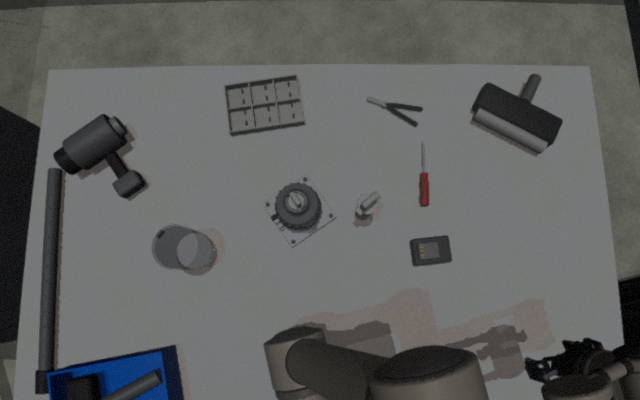

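Run:
```python
from h import *
c=manip.camera("scene"); cv2.imwrite("pics/s1.png",cv2.resize(c["img"][145:265,280:400],None,fx=5,fy=5,interpolation=cv2.INTER_CUBIC))
t=manip.camera("top"); cv2.imwrite("pics/t1.png",cv2.resize(t["img"][160:260,250:350],None,fx=6,fy=6,interpolation=cv2.INTER_CUBIC))
for n,k in(("s",c),("t",t)):
    P=cloud(k).reshape(-1,3); z=k["z_map"].ravel()>0
    near=z&(np.hypot(P[:,0]-.543,P[:,1]-.055)<.1)
    for lo,hi in((.178,.2),(.145,.17),(.08,.13),(.06,.08)):
        q=P[near&(P[:,2]>lo)&(P[:,2]<hi)]; print(n,lo,len(q),q.min(0).round(4),q.max(0).round(4),np.median(q,0).round(4))
    q=P[near&(P[:,2]>.18)]
    m=q[:,:2].mean(0); w,v=np.linalg.eigh(np.cov((q[:,:2]-m).T)); print("fin",m,np.sqrt(w),v[:,1],q[:,2].max())
```

```text
s 0.178 114 [0.5327 0.042  0.1781] [0.5632 0.0686 0.1981] [0.5495 0.0542 0.1917]
s 0.145 354 [0.5173 0.0237 0.1451] [0.5797 0.0869 0.1696] [0.557  0.0477 0.1563]
s 0.08 1054 [ 0.4854 -0.0029  0.0802] [0.6061 0.1155 0.1298] [0.5761 0.036  0.1178]
s 0.06 206 [ 0.5159 -0.0058  0.0691] [0.6068 0.1145 0.08  ] [0.5913 0.0326 0.0748]
fin [0.54865044 0.05434351] [0.00349713 0.01049583] [-0.79577483 -0.60559262] 0.19808065934502336
t 0.178 85 [0.5282 0.042  0.1788] [0.5613 0.0668 0.1995] [0.5436 0.054  0.1947]
t 0.145 450 [0.5123 0.0222 0.1452] [0.5761 0.0857 0.1677] [0.5421 0.0527 0.1555]
t 0.08 1055 [ 0.4842 -0.0047  0.082 ] [0.6024 0.1122 0.1272] [0.5275 0.0462 0.1191]
t 0.06 121 [ 0.4837 -0.0072  0.0684] [0.5909 0.1156 0.0797] [0.5075 0.0512 0.0741]
fin [0.54327835 0.05388899] [0.00369446 0.01035487] [-0.82329269 -0.56761708] 0.19946514136687754
```

The scene view shows the pack at about (335,205), with the decoy loose filter at (270,207), the battery at (200,222), the screwdriver at (215,290) and the bin at (415,150). In the top view the pack is at (297,205).

View pics/s1.png

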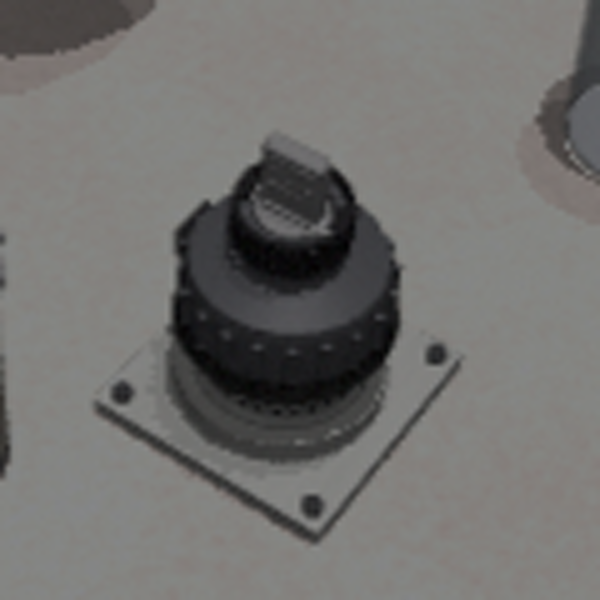

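View pics/t1.png

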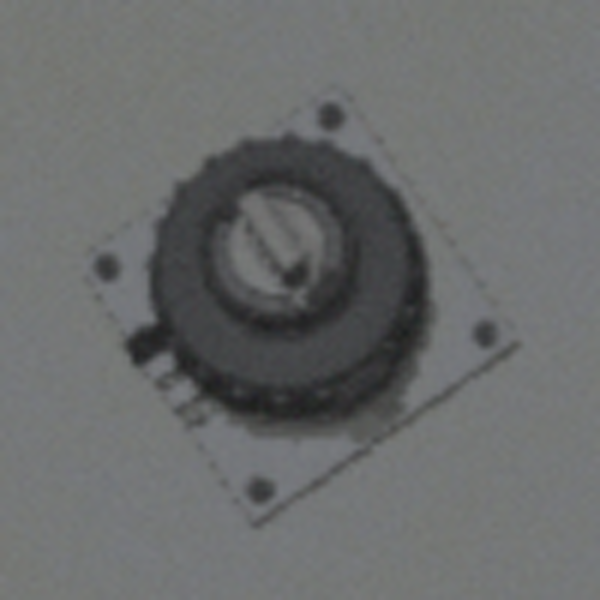

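Run:
```python
from h import *
t=manip.camera("top");s=manip.camera("scene")
bt=[(331,115),(107,267),(260,490),(485,333)]
T=[onz(t,((x+.5)/6-.5+250,(y+.5)/6-.5+160),.014)[:2] for x,y in bt]
T=np.array(T);print(T, T.mean(0))
bs=[(122,392),(312,505),(436,353)]
S=np.array([onz(s,(x/5+280-.4,y/5+145-.4),.014)[:2] for x,y in bs]);print(S,(S[0]+S[2])/2)
for A in(T,S):
    for i in range(len(A)-1):
        d=A[i+1]-A[i];print(np.hypot(*d),np.degrees(np.arctan2(d[1],d[0]))%90)
```

```text
[[ 0.63358532  0.03864404]
 [ 0.56113181  0.1436315 ]
 [ 0.45630355  0.07115879]
 [ 0.52889973 -0.03330796]] [0.5449801  0.05503159]
[[ 0.52725759 -0.03093978]
 [ 0.63177596  0.04141032]
 [ 0.55912417  0.14654902]] [0.54319088 0.05780462]
0.1275612752680642 34.610171127785605
0.12744119476913673 34.65793335220479
0.12721440907258827 34.796263884876645
0.1271165833581336 34.69189947753509
0.1277983929192014 34.644819319820584
```

The net marks, bolt holes and depth agree: pack axis at about (0.545, 0.0555), yaw 0.605 rad. I'll lift and turn the tool to yaw -0.6, so the ring turn ends lined up with the fin.

Request:
servo_tool --series '[[[0, 0, -1.2], 0.12, 1], [[0, 0, -1.2], 0.12, 1], [[0, 0, -1.2], 0.12, 1], [[0, 0, -1.2], 0.12, 1], [[0, 0, -1.2], 0.12, 1], [[0, 0, -1.2], 0.12, 1], [[0, 0, -1.2], 0.12, 1], [[0, 0, -1.2], 0.12, 1], [[0, 0, 0], 0.02, 1], [[0, 0, 0], 0, 1]]'

```text
time: 2.88
tool_pos: [0.1937, -0.4882, 0.3065]
eef_rot: [3.0, -0.928, 0.001]
wrist_force: [0.3, -0.4, -0.8]
width: 0.0858
```

```bash
cat > go.py <<'E'
from h import *
import sys
from scipy.spatial.transform import Rotation as R
def rel(P):
    o=manip.observe(); M=R.from_rotvec(o["eef_rot"]).as_matrix()
    x=M[:,0]; 
    print("t",round(o["time"],2),"pos",o["tool_pos"].round(4),"yaw",round(np.arctan2(x[1],x[0]),4),"tilt",M[:,2].round(4),"F",o["wrist_force"].round(2),"M",o["moment"].round(3),"w",round(o["width"],4),"q6",o["q"][5].round(3))
    print("shift cm",(M.T@(np.array(P)-o["tool_pos"])*100).round(2))
if __name__=="__main__": rel([float(a) for a in sys.argv[1:4]])
E
python3 go.py .545 .0555 .23
```

```text
t 2.88 pos [ 0.1937 -0.4882  0.3065] yaw -0.6002 tilt [ 3.0e-04 -1.1e-03 -1.0e+00] F [ 0.25 -0.35 -0.77] M [ 0.008 -0.026  0.016] w 0.0858 q6 0.832
shift cm [ -1.72 -64.71   7.6 ]
```

Request:
servo_tool --series '[[[0, -1.5, 0], 0, 1], [[-0.1, -3.2, 0], 0, 1], [[-0.1, -3.6, 0], 0, 1], [[-0.1, -3.6, 0], 0, 1], [[-0.1, -3.6, 0], 0, 1], [[-0.1, -3.6, 0], 0, 1], [[-0.1, -3.6, 0], 0, 1], [[-0.1, -3.6, 0], 0, 1], [[-0.1, -3.6, 0], 0, 1], [[-0.1, -3.6, 0], 0, 1]]'

```text
time: 3.72
tool_pos: [0.3762, -0.2041, 0.3055]
eef_rot: [-3.001, 0.927, 0.002]
wrist_force: [1.0, -0.6, -0.6]
width: 0.0854
```

Request:
servo_tool --series '[[[-0.1, -3.6, 0], 0, 1], [[-0.1, -3.6, 0], 0, 1], [[-0.1, -3.6, 0], 0, 1], [[-0.1, -3.6, 0], 0, 1], [[-0.1, -3.6, 0], 0, 1], [[-0.1, -3.6, 0], 0, 1], [[-0.1, -3.6, 0], 0, 1], [[-0.1, -3.6, 0], 0, 1], [[0, -2.4, 0], 0, 1], [[0, 0, 0], 0, 1]]'

```text
time: 4.55
tool_pos: [0.5468, 0.0593, 0.3044]
eef_rot: [-3.003, 0.92, 0.004]
wrist_force: [-0.6, -0.2, 0.1]
width: 0.0857
```

```bash
python3 go.py .545 .0555 .23
python3 - <<'E'
from h import *
c=manip.camera("scene"); cv2.imwrite("pics/s2.png",cv2.resize(c["img"][60:260,240:440],None,fx=3,fy=3,interpolation=cv2.INTER_CUBIC))
E
```

```text
t 4.55 pos [0.5468 0.0593 0.3044] yaw -0.5949 tilt [-0.0022  0.0017 -1.    ] F [-0.57 -0.16  0.11] M [-0.004  0.014  0.035] w 0.0857 q6 2.133
shift cm [0.08 0.42 7.44]
```

View pics/s2.png

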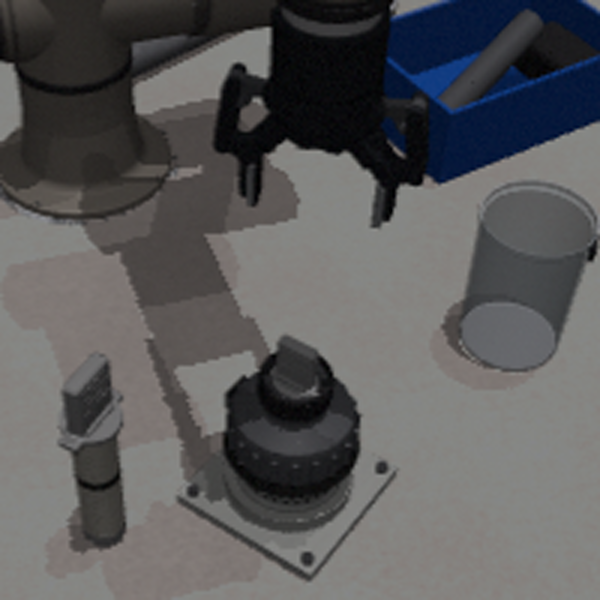

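The open gripper is above the pack, clear of the bin and the decoy filter. Next I'll centre it and go down.

Request:
servo_tool --series '[[[0.1, 0.4, 1.0], 0, 1], [[0, 0, 2.0], 0, 1], [[0, 0, 2.0], 0, 1], [[0, 0, 2.0], 0, 1], [[0, 0, 1.0], 0, 1], [[0, 0, 0], 0, 1], [[0, 0, 0], 0, 1]]'

```text
time: 5.18
tool_pos: [0.5443, 0.0506, 0.2264]
eef_rot: [3.0, -0.931, -0.001]
wrist_force: [0.8, 0.1, 0.3]
width: 0.0855
```

```bash
python3 go.py .545 .0555 .145
python3 - <<'E'
from h import *
for n in("scene","top"):
    c=manip.camera(n); a=c["img"][100:220,270:390] if n=="scene" else c["img"][140:260,240:360]
    cv2.imwrite(f"pics/{n}3.png",cv2.resize(a,None,fx=5,fy=5,interpolation=cv2.INTER_CUBIC))
E
```

```text
t 5.18 pos [0.5443 0.0506 0.2264] yaw -0.6021 tilt [-7.e-04 -1.e-04 -1.e+00] F [0.82 0.12 0.32] M [0.02  0.002 0.002] w 0.0855 q6 2.125
shift cm [-0.22 -0.45  8.14]
```

View pics/scene3.png

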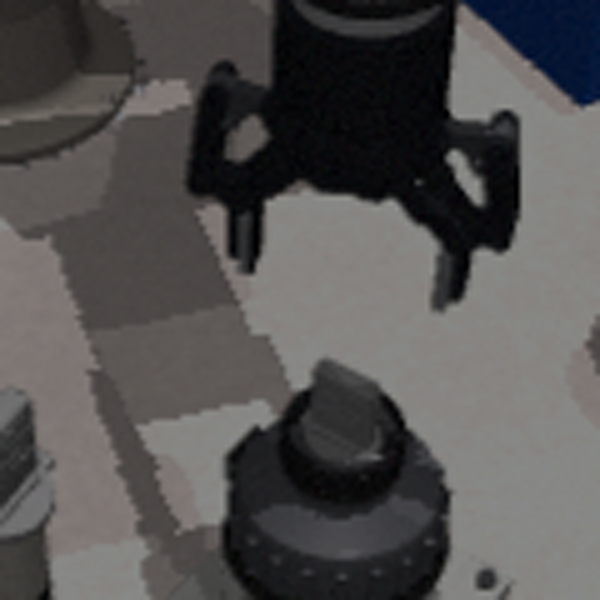

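View pics/top3.png

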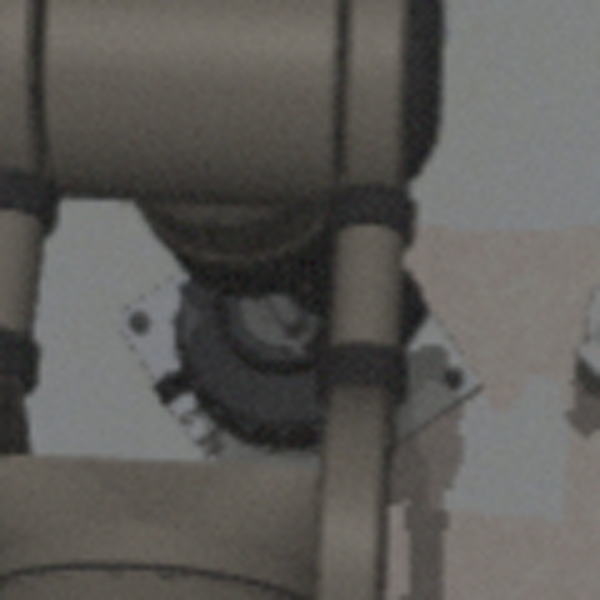

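Request:
servo_tool --series '[[[-0.2, -0.4, 1.0], 0, 1], [[0, 0, 2], 0, 1], [[0, 0, 1], 0, 1], [[0, 0, 0], 0, 1], [[0, 0, 0], 0, 1]]'

```text
time: 5.7
tool_pos: [0.5452, 0.0555, 0.186]
eef_rot: [3.0, -0.931, -0.002]
wrist_force: [0.2, -0.5, 0.6]
width: 0.0856
```

```bash
python3 go.py .545 .0555 .145
python3 - <<'E'
from h import *
c=manip.camera("scene"); a=c["img"][100:220,270:390]
cv2.imwrite("pics/s4.png",cv2.resize(a,None,fx=5,fy=5,interpolation=cv2.INTER_CUBIC))
print(proj(c,[.545,.0555,.16]),proj(c,manip.observe()["tool_pos"]))
E
```

```text
t 5.7 pos [0.5452 0.0555 0.186 ] yaw -0.602 tilt [-0.001 -0.    -1.   ] F [ 0.17 -0.52  0.58] M [ 0.019  0.02  -0.02 ] w 0.0856 q6 2.134
shift cm [-0.01  0.01  4.1 ]
[337.84321141 184.74064974] [338.49487005 177.64263029]
```

View pics/s4.png

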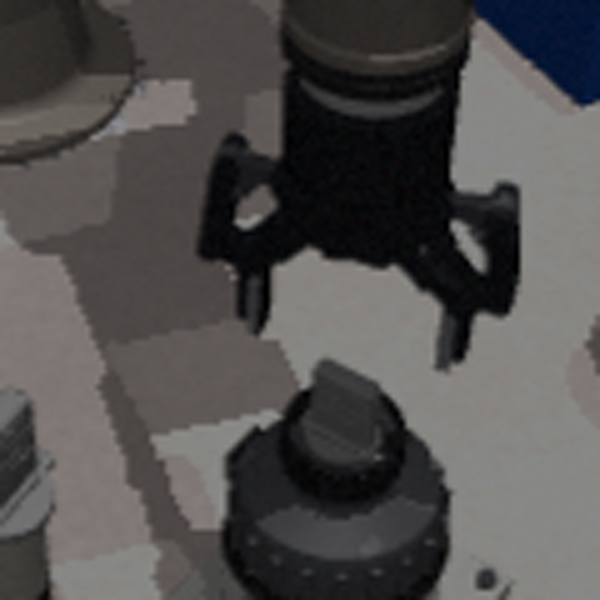

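Request:
servo_tool --series '[[[0, 0, 1.0], 0, 1], [[0, 0, 1.0], 0, 1], [[0, 0, 1.0], 0, 1], [[0, 0, 0.6], 0, 1], [[0, 0, 0.4], 0, 1], [[0, 0, 0], 0, 1], [[0, 0, 0], 0, 1]]'

```text
time: 6.33
tool_pos: [0.5454, 0.0554, 0.1461]
eef_rot: [3.0, -0.932, -0.0]
wrist_force: [-0.4, -0.1, 0.1]
width: 0.0853
```

```bash
python3 go.py .545 .0555 .145
python3 - <<'E'
from h import *
c=manip.camera("scene"); a=c["img"][100:220,270:390]
cv2.imwrite("pics/s5.png",cv2.resize(a,None,fx=5,fy=5,interpolation=cv2.INTER_CUBIC))
E
```

```text
t 6.33 pos [0.5454 0.0554 0.1461] yaw -0.6022 tilt [-4.e-04 -1.e-04 -1.e+00] F [-0.39 -0.11  0.13] M [0.007 0.021 0.029] w 0.0853 q6 2.134
shift cm [-0.04  0.01  0.11]
```

View pics/s5.png

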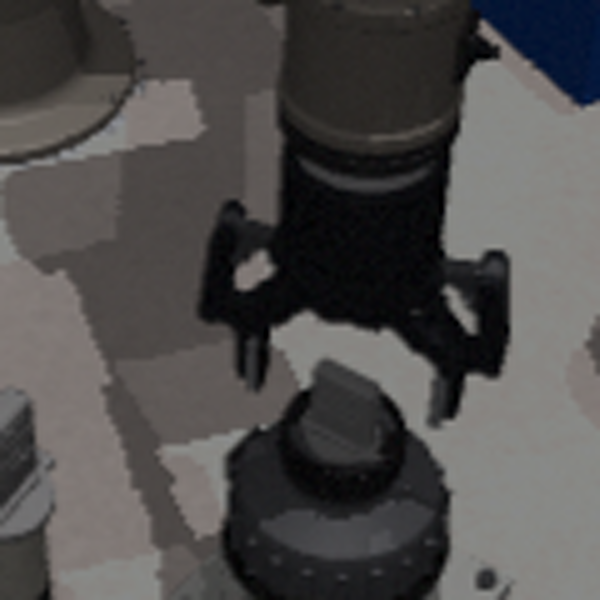

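Run:
```python
from h import *
c=manip.camera("scene"); P=cloud(c)
np.set_printoptions(suppress=True,precision=3)
for (X,Y) in((252,360),(252,380),(440,390),(437,415),(350,310),(400,350),(340,400),(325,365)):
    u,v=round(X/5+270),round(Y/5+100); print((X,Y),u,v,P[v,u])
sub=P[100:220,270:390].reshape(-1,3); o=manip.observe()["tool_pos"]
M=np.array([np.cos(-.602-np.pi/2),np.sin(-.602-np.pi/2)])
s=(sub[:,:2]-o[:2])@M; r=np.hypot(*(sub[:,:2]-o[:2]).T)
for lo,hi in((-.065,-.038),(.038,.065)):
    k=(s>lo)&(s<hi)&(r<.07)&(sub[:,2]>.128); q=sub[k]; i=q[:,2].argsort()[:12]; print(q[i],s[k][i])
```

```text
(252, 360) 320 172 [0.529 0.012 0.205]
(252, 380) 320 176 [0.53  0.012 0.192]
(440, 390) 358 178 [0.582 0.09  0.209]
(437, 415) 357 183 [0.583 0.089 0.193]
(350, 310) 340 162 [0.555 0.052 0.25 ]
(400, 350) 350 170 [ 0.364  0.177 -0.001]
(340, 400) 338 180 [0.551 0.052 0.185]
(325, 365) 335 173 [0.534 0.05  0.193]
[[0.579 0.089 0.183]
 [0.583 0.089 0.186]
 [0.58  0.085 0.188]
 [0.58  0.096 0.189]
 [0.581 0.087 0.189]
 [0.581 0.098 0.189]
 [0.58  0.093 0.189]
 [0.582 0.089 0.189]
 [0.58  0.087 0.192]
 [0.581 0.098 0.192]
 [0.582 0.1   0.193]
 [0.581 0.095 0.193]] [-0.046 -0.049 -0.044 -0.053 -0.046 -0.055 -0.05  -0.049 -0.046 -0.055
 -0.057 -0.053]
[[0.522 0.021 0.181]
 [0.515 0.026 0.183]
 [0.53  0.015 0.184]
 [0.52  0.008 0.187]
 [0.515 0.026 0.187]
 [0.53  0.015 0.187]
 [0.529 0.013 0.188]
 [0.529 0.01  0.188]
 [0.525 0.019 0.189]
 [0.514 0.026 0.19 ]
 [0.523 0.009 0.19 ]
 [0.527 0.011 0.19 ]] [0.042 0.042 0.042 0.054 0.042 0.042 0.044 0.047 0.041 0.042 0.05  0.047]
```

The depth map puts the visible tips at about z 0.182, not the 0.145 that the text implies. I'll test this by closing lightly to 60 mm, which would stop at 64 if the pads are on the ring.

Request:
servo_tool --series '[[[0, 0, 0], 0, 0.7], [[0, 0, 0], 0, 0.7], [[0, 0, 0], 0, 0.7], [[0, 0, 0], 0, 0.7], [[0, 0, 0], 0, 0.7], [[0, 0, 0], 0, 0.7]]' --newtons 20

```text
time: 6.93
tool_pos: [0.5454, 0.0554, 0.1464]
eef_rot: [3.0, -0.932, 0.0]
wrist_force: [0.6, -1.1, 0.3]
width: 0.0599
```

```bash
python3 go.py .545 .0555 .145
python3 - <<'E'
from h import *
c=manip.camera("scene"); a=c["img"][100:220,270:390]
cv2.imwrite("pics/s6.png",cv2.resize(a,None,fx=5,fy=5,interpolation=cv2.INTER_CUBIC))
E
```

```text
t 6.93 pos [0.5454 0.0554 0.1464] yaw -0.6022 tilt [ 2.e-04 -1.e-04 -1.e+00] F [ 0.59 -1.1   0.28] M [ 0.015 -0.026 -0.031] w 0.0599 q6 2.135
shift cm [-0.04  0.01  0.14]
```

View pics/s6.png

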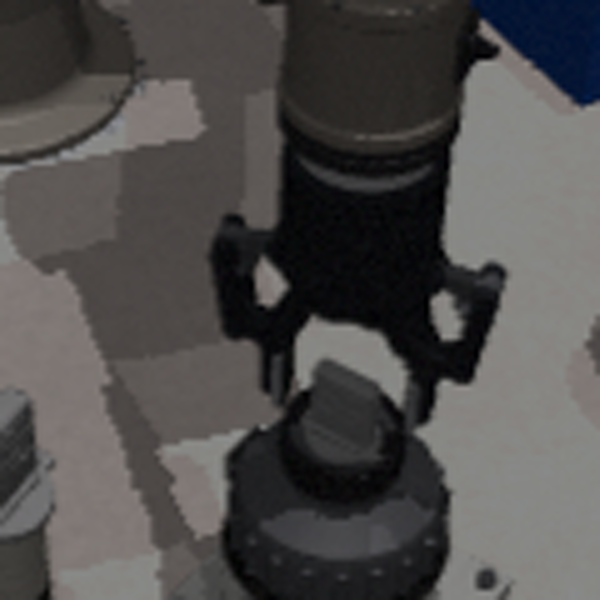

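It closed to 60 mm, so the pads are still above the ring and the real fingertips sit about 36 mm higher than the text says. I'll check the sideways offset before going lower.

Run:
```python
from h import *
np.set_printoptions(suppress=True,precision=4)
from scipy.optimize import least_squares
for n in("scene","top"):
    c=manip.camera(n); P=cloud(c); z=c["z_map"]>0
    for h in(.16,.185,.24,.27,.3):
        u=proj(c,[.545,.0555,h]); print(n,h,u,((u[0]-270)*5,(u[1]-100)*5))
    if n=="scene":
        for lo,hi in((.25,.265),(.265,.28),(.28,.30),(.30,.33),(.33,.36),(.36,.38)):
            k=z&(P[...,2]>lo)&(P[...,2]<hi)&(np.hypot(P[...,0]-.545,P[...,1]-.0555)<.075)
            q=P[k]
            if len(q)<20: continue
            f=least_squares(lambda a:np.hypot(q[:,0]-a[0],q[:,1]-a[1])-a[2],[.545,.055,.04],loss="soft_l1",f_scale=.002); print(lo,len(q),f.x,q.min(0),q.max(0))
```

```text
scene 0.16 [337.8432 184.7406] (np.float64(339.21605704831507), np.float64(423.7032486818539))
scene 0.185 [338.3639 177.9431] (np.float64(341.8192671365816), np.float64(389.71561093609466))
scene 0.24 [339.5833 162.0142] (np.float64(347.91626303483184), np.float64(310.0709119131591))
scene 0.27 [340.2951 152.7097] (np.float64(351.47555980722956), np.float64(263.54874124372077))
scene 0.3 [341.0431 142.9283] (np.float64(355.21565885718843), np.float64(214.64164536468928))
0.25 189 [-0.2116  0.5792  0.933 ] [ 0.5169 -0.0043  0.25  ] [0.594  0.1057 0.2649]
0.265 344 [0.4435 0.1259 0.1378] [ 0.4995 -0.0045  0.2651] [0.5938 0.1176 0.28  ]
0.28 78 [0.5446 0.0572 0.0371] [0.5285 0.02   0.28  ] [0.5828 0.0917 0.3   ]
0.3 336 [0.5454 0.0564 0.0373] [0.5331 0.0183 0.3   ] [0.5847 0.0887 0.33  ]
0.33 334 [0.5454 0.0562 0.0359] [0.5309 0.0169 0.3301] [0.587  0.0888 0.36  ]
0.36 314 [0.545  0.0567 0.0389] [0.5295 0.0168 0.3601] [0.5866 0.0919 0.3798]
top 0.16 [295.3141 200.2389] (np.float64(126.57074041562339), np.float64(501.1947148366737))
top 0.185 [294.6355 198.3618] (np.float64(123.17758115634689), np.float64(491.80895140793666))
top 0.24 [293.0139 193.8755] (np.float64(115.06944466260734), np.float64(469.37752421363155))
top 0.27 [292.0457 191.1965] (np.float64(110.22855655303943), np.float64(455.9825981077785))
top 0.3 [291.0107 188.3322] (np.float64(105.05345018117708), np.float64(441.6608495747798))
```

Run:
```python
from h import *
np.set_printoptions(suppress=True,precision=4)
from scipy.optimize import least_squares
c=manip.camera("scene"); P=cloud(c); z=c["z_map"]>0
for lo,hi,r0 in((.08,.11,.0595),(.138,.158,.032),(.136,.15,.032)):
    d=np.hypot(P[...,0]-.545,P[...,1]-.0555)
    q=P[z&(P[...,2]>lo)&(P[...,2]<hi)&(abs(d-r0)<.006)]
    f=least_squares(lambda a:np.hypot(q[:,0]-a[0],q[:,1]-a[1])-r0,[.545,.055],loss="soft_l1",f_scale=.001); print(lo,len(q),f.x)
```

```text
0.08 363 [0.5418 0.0576]
0.138 147 [0.5448 0.0561]
0.136 78 [0.5448 0.0565]
```

Sideways the gripper is centred on the ring to within 1 mm. I'll open it and go down in steps.

Request:
servo_tool --series '[[[0, 0, 0], 0, 1], [[0, 0, 0], 0, 1], [[0, 0, 0], 0, 1], [[0, 0, 0], 0, 1], [[0, 0, 0.5], 0, 1], [[0, 0, 0.5], 0, 1], [[0, 0, 0.5], 0, 1], [[0, 0, 0.5], 0, 1], [[0, 0, 0], 0, 1], [[0, 0, 0], 0, 1]]'

```text
time: 7.97
tool_pos: [0.5451, 0.0554, 0.1257]
eef_rot: [3.0, -0.932, -0.002]
wrist_force: [-0.4, -0.2, 0.3]
width: 0.0854
```

```bash
python3 go.py .545 .0555 .110
python3 - <<'E'
from h import *
c=manip.camera("scene"); a=c["img"][100:220,270:390]
cv2.imwrite("pics/s7.png",cv2.resize(a,None,fx=5,fy=5,interpolation=cv2.INTER_CUBIC))
E
```

```text
t 7.97 pos [0.5451 0.0554 0.1257] yaw -0.6022 tilt [-0.0011 -0.     -1.    ] F [-0.36 -0.15  0.32] M [ 0.009 -0.01   0.023] w 0.0854 q6 2.135
shift cm [-0.01 -0.01  1.57]
```

View pics/s7.png

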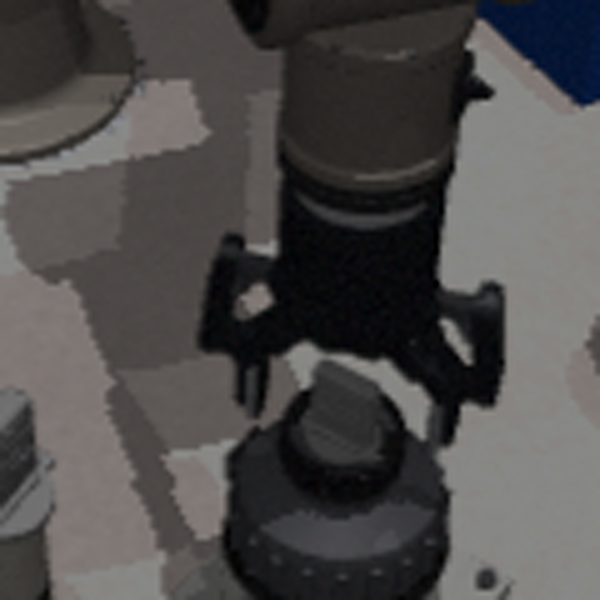

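Run:
```python
from h import *
np.set_printoptions(suppress=True,precision=3)
c=manip.camera("scene"); P=cloud(c)
for u in(333,336,339,342,345):
    print(u,[(v,tuple(P[v,u].round(3).tolist())) for v in range(165,176)])
```

```text
333 [(165, (0.555, 0.035, 0.246)), (166, (0.554, 0.035, 0.242)), (167, (0.546, 0.039, 0.229)), (168, (0.546, 0.039, 0.226)), (169, (0.547, 0.039, 0.224)), (170, (0.349, 0.125, 0.001)), (171, (0.351, 0.124, -0.0)), (172, (0.356, 0.122, 0.0)), (173, (0.535, 0.044, 0.197)), (174, (0.535, 0.045, 0.193)), (175, (0.539, 0.043, 0.193))]
336 [(165, (0.551, 0.044, 0.24)), (166, (0.55, 0.045, 0.235)), (167, (0.551, 0.044, 0.233)), (168, (0.551, 0.045, 0.229)), (169, (0.551, 0.045, 0.226)), (170, (0.551, 0.045, 0.222)), (171, (0.353, 0.134, -0.002)), (172, (0.534, 0.053, 0.196)), (173, (0.537, 0.052, 0.196)), (174, (0.541, 0.05, 0.197)), (175, (0.544, 0.049, 0.197))]
339 [(165, (0.553, 0.051, 0.239)), (166, (0.553, 0.051, 0.235)), (167, (0.556, 0.05, 0.235)), (168, (0.555, 0.051, 0.231)), (169, (0.554, 0.051, 0.226)), (170, (0.553, 0.052, 0.222)), (171, (0.356, 0.143, -0.001)), (172, (0.362, 0.14, 0.0)), (173, (0.364, 0.14, -0.002)), (174, (0.543, 0.057, 0.197)), (175, (0.547, 0.056, 0.198))]
342 [(165, (0.566, 0.052, 0.251)), (166, (0.566, 0.053, 0.248)), (167, (0.56, 0.056, 0.237)), (168, (0.56, 0.056, 0.234)), (169, (0.556, 0.058, 0.227)), (170, (0.559, 0.057, 0.226)), (171, (0.558, 0.058, 0.221)), (172, (0.363, 0.15, -0.002)), (173, (0.37, 0.147, 0.001)), (174, (0.374, 0.146, 0.001)), (175, (0.548, 0.063, 0.196))]
345 [(165, (0.569, 0.059, 0.252)), (166, (0.571, 0.058, 0.25)), (167, (0.569, 0.059, 0.245)), (168, (0.57, 0.059, 0.243)), (169, (0.569, 0.06, 0.238)), (170, (0.563, 0.063, 0.227)), (171, (0.562, 0.064, 0.224)), (172, (0.562, 0.064, 0.219)), (173, (0.376, 0.155, 0.005)), (174, (0.375, 0.155, -0.001)), (175, (0.38, 0.154, 0.0))]
```

The gripper body's lower edge is at 0.219 and the fin top at 0.197, so 1.6 cm further down leaves about 6 mm.

Request:
servo_tool --series '[[[0, 0, 0.5], 0, 1], [[0, 0, 0.5], 0, 1], [[0, 0, 0.4], 0, 1], [[0, 0, 0.2], 0, 1], [[0, 0, 0], 0, 1]]'

```text
time: 8.48
tool_pos: [0.5449, 0.0554, 0.1095]
eef_rot: [3.0, -0.932, -0.002]
wrist_force: [0.5, 0.3, -0.5]
width: 0.0853
```

Request:
servo_tool --series '[[[0, 0, 0], 0, 0.7], [[0, 0, 0], 0, 0.7], [[0, 0, 0], 0, 0.7], [[0, 0, 0], 0, 0.7], [[0, 0, 0], 0, 0.7]]' --newtons 20

```text
time: 8.9
tool_pos: [0.5451, 0.0549, 0.1107]
eef_rot: [2.999, -0.931, 0.0]
wrist_force: [-3.3, -3.7, 5.2]
width: 0.0647
```

```bash
python3 go.py .545 .0555 .110
python3 - <<'E'
from h import *
c=manip.camera("scene"); a=c["img"][100:220,270:390]
cv2.imwrite("pics/s8.png",cv2.resize(a,None,fx=5,fy=5,interpolation=cv2.INTER_CUBIC))
E
```

```text
t 8.9 pos [0.5451 0.0549 0.1107] yaw -0.6022 tilt [-2.e-04 -9.e-04 -1.e+00] F [-3.3  -3.67  5.23] M [-0.81   0.65  -0.085] w 0.0647 q6 2.135
shift cm [-0.04 -0.04  0.07]
```

View pics/s8.png

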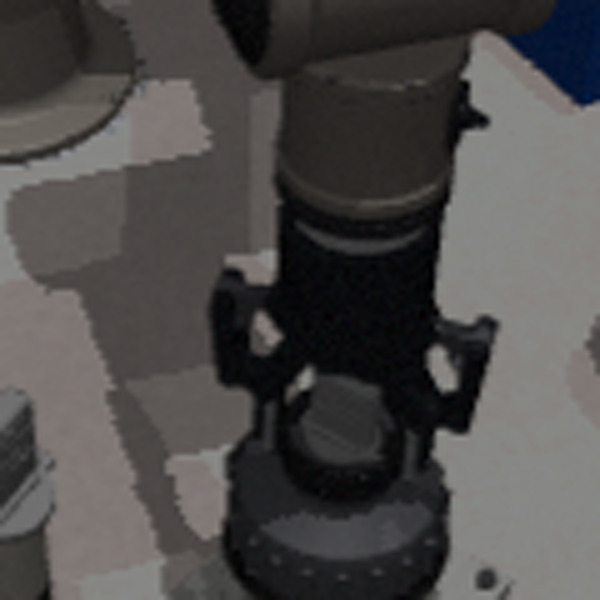

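It closed on the ring at 64.7 mm with only about 5 N of side force. I'll grip harder and start the anticlockwise turn.

Request:
servo_tool --series '[[[0, 0, 0], 0, 0.6], [[0, 0, 0], 0, 0.6], [[0, 0, 0], -0.04, 0.6], [[0, 0, 0], -0.06, 0.6], [[0, 0, 0], -0.1, 0.6], [[0, 0, 0], -0.1, 0.6], [[0, 0, 0], -0.1, 0.6], [[0, 0, 0], -0.1, 0.6], [[0, 0, 0], 0, 0.6], [[0, 0, 0], 0, 0.6]]' --newtons 45

```text
time: 9.78
tool_pos: [0.5452, 0.055, 0.1109]
eef_rot: [3.137, -0.159, 0.0]
wrist_force: [-5.0, -3.3, 7.5]
width: 0.0637
```

```bash
python3 go.py .545 .0555 .110
```

```text
t 9.78 pos [0.5452 0.055  0.1109] yaw -0.1011 tilt [ 1.e-04 -1.e-03 -1.e+00] F [-4.96 -3.28  7.46] M [-0.838  0.697  0.132] w 0.0637 q6 1.634
shift cm [-0.02 -0.05  0.09]
```

Request:
servo_tool --series '[[[0, 0, 0], -0.1, 0.6], [[0, 0, 0], -0.1, 0.6], [[0, 0, 0], -0.1, 0.6], [[0, 0, 0], -0.05, 0.6], [[0, 0, 0], -0.05, 0.6]]'

```text
time: 10.2
tool_pos: [0.5452, 0.055, 0.1109]
eef_rot: [3.106, 0.47, 0.0]
wrist_force: [-4.5, -2.4, 7.3]
width: 0.0638
```

```bash
python3 go.py .545 .0555 .110;python3 - <<'E'
from h import *
c=manip.camera("scene"); a=c["img"][130:210,290:390]
cv2.imwrite("pics/s9.png",cv2.resize(a,None,fx=7,fy=7,interpolation=cv2.INTER_CUBIC))
E
```

```text
t 10.2 pos [0.5452 0.055  0.1109] yaw 0.3004 tilt [ 2.e-04 -7.e-04 -1.e+00] F [-4.47 -2.4   7.34] M [-0.725  0.6   -0.112] w 0.0638 q6 1.232
shift cm [-0.   -0.05  0.09]
```

View pics/s9.png

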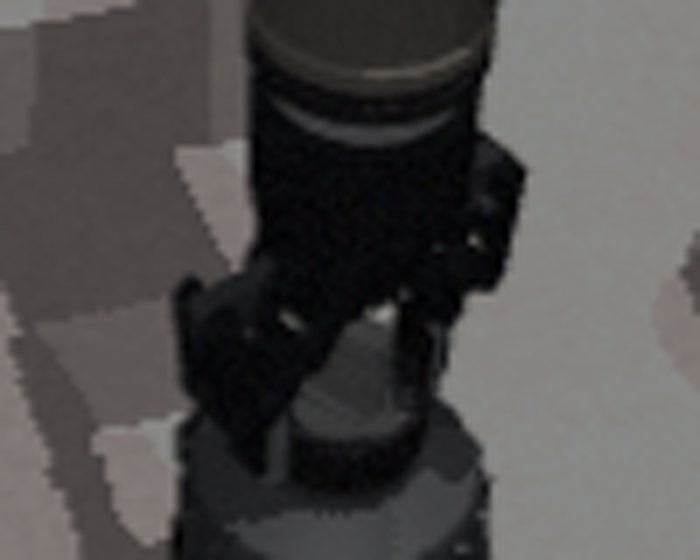

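Request:
servo_tool --series '[[[0, 0, 0], -0.05, 0.6], [[0, 0, 0], -0.05, 0.6], [[0, 0, 0], 0, 0.6]]'

```text
time: 10.5
tool_pos: [0.5464, 0.0556, 0.1109]
eef_rot: [-3.079, -0.618, -0.005]
wrist_force: [0.5, -0.3, 2.5]
width: 0.064
```

```bash
python3 go.py .545 .0555 .110
```

```text
t 10.5 pos [0.5464 0.0556 0.1109] yaw 0.3961 tilt [ 0.0028  0.0013 -1.    ] F [ 0.49 -0.26  2.47] M [-0.178 -0.227 -1.452] w 0.064 q6 1.135
shift cm [-0.14 -0.05  0.08]
```

Request:
servo_tool --series '[[[0, 0, 0], -0.05, 0.6], [[0, 0, 0], -0.05, 0.6], [[0, 0, 0], 0, 0.6]]'

```text
time: 10.75
tool_pos: [0.5491, 0.0572, 0.1109]
eef_rot: [-3.044, -0.769, -0.015]
wrist_force: [11.6, 6.8, -3.7]
width: 0.0637
```

```bash
python3 go.py .545 .0555 .110
```

```text
t 10.75 pos [0.5491 0.0572 0.1109] yaw 0.495 tilt [ 0.0086  0.004  -1.    ] F [11.62  6.85 -3.65] M [ 1.073 -1.766 -1.713] w 0.0637 q6 1.036
shift cm [-0.45 -0.05  0.08]
```

The moment rose from 0.1 to -1.5 N m after about 0.95 rad of turn, so the ring has reached its stop. I'll release and check.

Request:
servo_tool --series '[[[0, 0, 0], 0, 1], [[0, 0, 0], 0, 1], [[0, 0, 0], 0, 1], [[0, 0, 0], 0, 1], [[0, 0, 0], 0, 1], [[0, 0, -1.0], 0, 1], [[0, 0, -2.0], 0, 1], [[0, 0, -2.0], 0, 1], [[0, 0, -1.0], 0, 1], [[0, 0, 0], 0, 1]]'

```text
time: 11.58
tool_pos: [0.5469, 0.0554, 0.1733]
eef_rot: [3.043, 0.774, 0.008]
wrist_force: [0.5, -0.5, -0.2]
width: 0.0853
```

```bash
python3 go.py .545 .0555 .13;python3 - <<'E'
from h import *
c=manip.camera("scene"); a=c["img"][130:210,290:390]
cv2.imwrite("pics/s10.png",cv2.resize(a,None,fx=7,fy=7,interpolation=cv2.INTER_CUBIC))
P=cloud(c);q=P[(P[...,2]>.182)&(P[...,2]<.2)&(np.hypot(P[...,0]-.545,P[...,1]-.0555)<.025)]
m=q[:,:2].mean(0); w,v=np.linalg.eigh(np.cov((q[:,:2]-m).T)); print("fin",m,q.min(0),q.max(0),np.sqrt(w),v[:,1],q[:,2].max())
E
```

```text
t 11.58 pos [0.5469 0.0554 0.1733] yaw 0.4978 tilt [ 5.5e-03 -3.0e-04 -1.0e+00] F [ 0.5  -0.53 -0.2 ] M [-0.013 -0.056 -0.004] w 0.0853 q6 1.034
shift cm [-0.18 -0.11  4.32]
fin [0.54832153 0.05464003] [0.53212075 0.0424986  0.18215177] [0.56315684 0.06861916 0.19930792] [0.00348388 0.01067044] [-0.81651981 -0.57731741] 0.19930792098986094
```

View pics/s10.png

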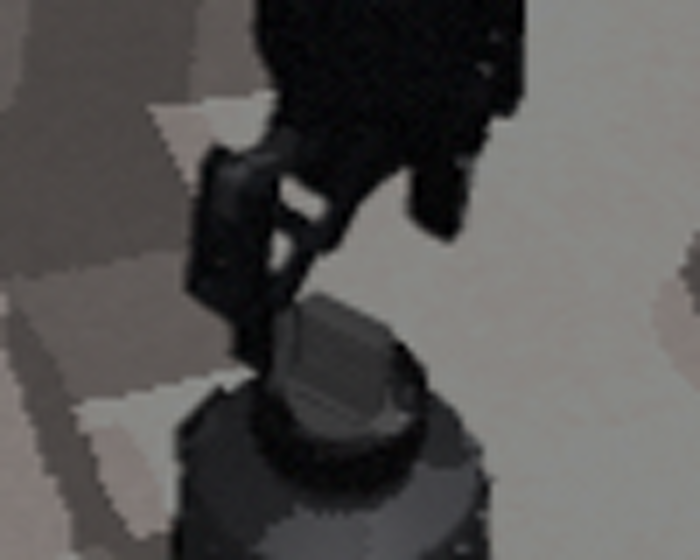

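The ring is released and the filter is still seated (fin top about 0.197-0.199). Next I'll line up with the fin at yaw 0.605 and re-centre.

Request:
servo_tool --series '[[[0, 0, 0], -0.055, 1], [[0, 0, 0], -0.05, 1], [[0, 0, 0], 0, 1], [[0, 0, 0], 0, 1]]'

```text
time: 11.97
tool_pos: [0.5447, 0.0554, 0.1692]
eef_rot: [-3.0, -0.93, 0.003]
wrist_force: [-0.1, -0.1, -0.2]
width: 0.0856
```

```bash
python3 go.py .5448 .055 .145
```

```text
t 11.97 pos [0.5447 0.0554 0.1692] yaw 0.6013 tilt [-0.0019 -0.     -1.    ] F [-0.1  -0.06 -0.21] M [-0.043 -0.033 -0.056] w 0.0856 q6 0.931
shift cm [-0.01  0.04  2.42]
```

Request:
servo_tool --series '[[[0, 0, 1.0], 0, 1], [[0, 0, 1.0], 0, 1], [[0, 0, 0.4], 0, 1], [[0, 0, 0], 0, 0.4], [[0, 0, 0], 0, 0.4], [[0, 0, 0], 0, 0.4], [[0, 0, 0], 0, 0.4], [[0, 0, 0], 0, 0.4], [[0, 0, 0], 0, 0.4]]' --newtons 25

```text
time: 12.72
tool_pos: [0.5455, 0.0554, 0.1466]
eef_rot: [3.0, 0.932, 0.001]
wrist_force: [0.7, 0.2, -0.2]
width: 0.0342
```

```bash
python3 go.py .5448 .055 .145;python3 - <<'E'
from h import *
c=manip.camera("scene"); a=c["img"][130:210,290:390]
cv2.imwrite("pics/s11.png",cv2.resize(a,None,fx=7,fy=7,interpolation=cv2.INTER_CUBIC))
E
```

```text
t 12.72 pos [0.5455 0.0554 0.1466] yaw 0.6028 tilt [ 6.e-04 -1.e-04 -1.e+00] F [ 0.66  0.23 -0.15] M [ 0.066 -0.023  0.059] w 0.0342 q6 0.93
shift cm [-0.08 -0.01  0.16]
```

View pics/s11.png

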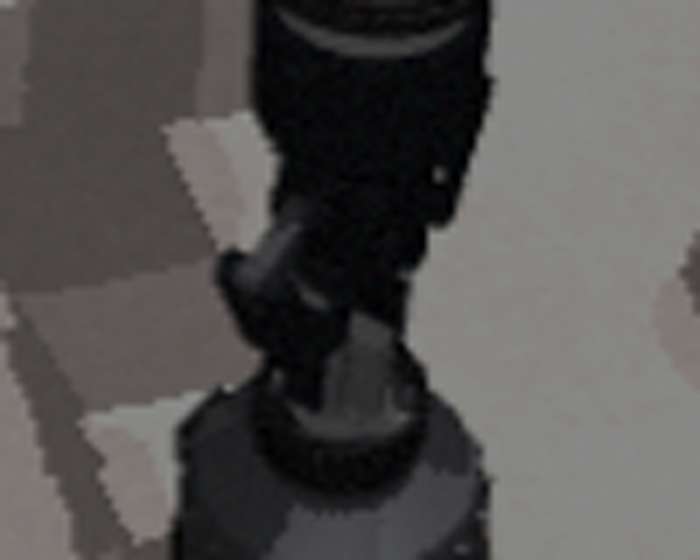

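The fingers straddle the fin with their tips above the ring. Closing now.

Request:
servo_tool --series '[[[0, 0, 0], 0, 0.2], [[0, 0, 0], 0, 0.2], [[0, 0, 0], 0, 0.1], [[0, 0, 0], 0, 0.0], [[0, 0, 0], 0, 0.0], [[0, 0, 0], 0, 0.0], [[0, 0, 0], 0, 0.0]]' --newtons 25

```text
time: 13.35
tool_pos: [0.5455, 0.0554, 0.1464]
eef_rot: [3.0, 0.932, 0.0]
wrist_force: [0.1, 0.8, 1.4]
width: 0.0116
```

```bash
python3 go.py .5448 .055 .145
```

```text
t 13.35 pos [0.5455 0.0554 0.1464] yaw 0.6028 tilt [ 3.e-04 -1.e-04 -1.e+00] F [0.06 0.8  1.36] M [0.034 0.022 0.   ] w 0.0116 q6 0.93
shift cm [-0.08 -0.01  0.14]
```

It holds the fin at 11.6 mm with under 1 N of side force. I'll make a small trial pull.

Request:
servo_tool --series '[[[0, 0, 0], 0, 0], [[0, 0, -0.3], 0, 0], [[0, 0, -0.3], 0, 0], [[0, 0, -0.4], 0, 0], [[0, 0, 0], 0, 0], [[0, 0, 0], 0, 0]]' --newtons 35

```text
time: 13.85
tool_pos: [0.5455, 0.0554, 0.1565]
eef_rot: [3.0, 0.933, 0.001]
wrist_force: [0.0, -0.6, -1.7]
width: 0.0115
```

```bash
python3 go.py .5448 .055 .1464
python3 - <<'E'
from h import *
c=manip.camera("scene"); a=c["img"][130:210,290:390]
cv2.imwrite("pics/s12.png",cv2.resize(a,None,fx=7,fy=7,interpolation=cv2.INTER_CUBIC))
E
```

```text
t 13.85 pos [0.5455 0.0554 0.1565] yaw 0.6028 tilt [ 5.e-04 -1.e-04 -1.e+00] F [ 0.05 -0.62 -1.75] M [ 0.035 -0.007 -0.   ] w 0.0115 q6 0.929
shift cm [-0.08 -0.    1.01]
```

View pics/s12.png

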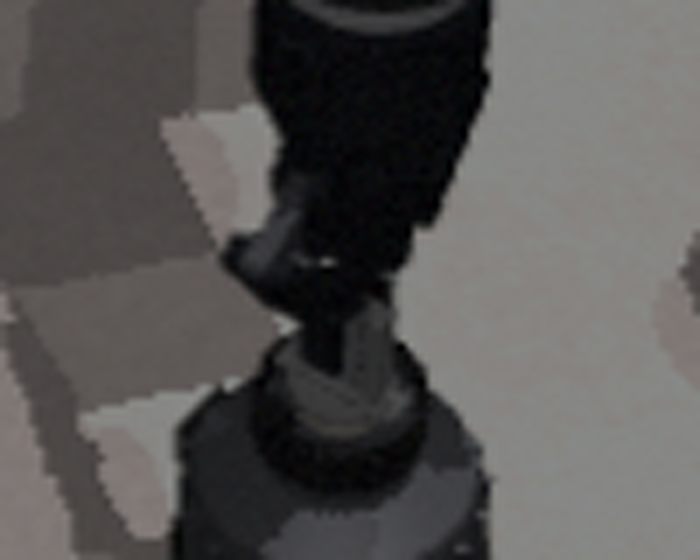

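The filter is rising freely, carrying only its weight of about 1.5 N. I'll keep drawing.

Request:
servo_tool --series '[[[0, 0, -0.3], 0, 0], [[0, 0, -0.4], 0, 0], [[0, 0, -0.4], 0, 0], [[0, 0, -0.4], 0, 0], [[0, 0, -0.4], 0, 0], [[0, 0, -0.4], 0, 0], [[0, 0, -0.4], 0, 0], [[0, 0, -0.3], 0, 0], [[0, 0, 0], 0, 0]]'

```text
time: 14.65
tool_pos: [0.5457, 0.0554, 0.1871]
eef_rot: [2.999, 0.932, 0.002]
wrist_force: [0.1, -0.9, -1.7]
width: 0.0117
```

```bash
python3 go.py .5455 .0554 .2114
```

```text
t 14.65 pos [0.5457 0.0554 0.1871] yaw 0.6028 tilt [ 1.4e-03 -1.0e-04 -1.0e+00] F [ 0.08 -0.94 -1.73] M [-0.023 -0.016 -0.028] w 0.0117 q6 0.929
shift cm [-0.02 -0.01 -2.43]
```

Request:
servo_tool --series '[[[0, 0, -0.4], 0, 0], [[0, 0, -0.4], 0, 0], [[0, 0, -0.4], 0, 0], [[0, 0, -0.4], 0, 0], [[0, 0, -0.4], 0, 0], [[0, 0, -0.3], 0, 0], [[0, 0, -0.2], 0, 0], [[0, 0, 0], 0, 0], [[0, 0, 0], 0, 0], [[0, 0, 0], 0, 0]]'

```text
time: 15.48
tool_pos: [0.5452, 0.0554, 0.2111]
eef_rot: [-3.0, -0.933, 0.001]
wrist_force: [0.3, -0.3, -1.4]
width: 0.0113
```

```bash
python3 go.py .5455 .0554 .2114
python3 - <<'E'
from h import *
c=manip.camera("scene"); a=c["img"][110:210,280:400]
cv2.imwrite("pics/s13.png",cv2.resize(a,None,fx=6,fy=6,interpolation=cv2.INTER_CUBIC))
E
```

```text
t 15.48 pos [0.5452 0.0554 0.2111] yaw 0.6028 tilt [-4.e-04 -1.e-04 -1.e+00] F [ 0.25 -0.3  -1.36] M [-0.027 -0.006  0.022] w 0.0113 q6 0.929
shift cm [ 0.02  0.02 -0.03]
```

View pics/s13.png

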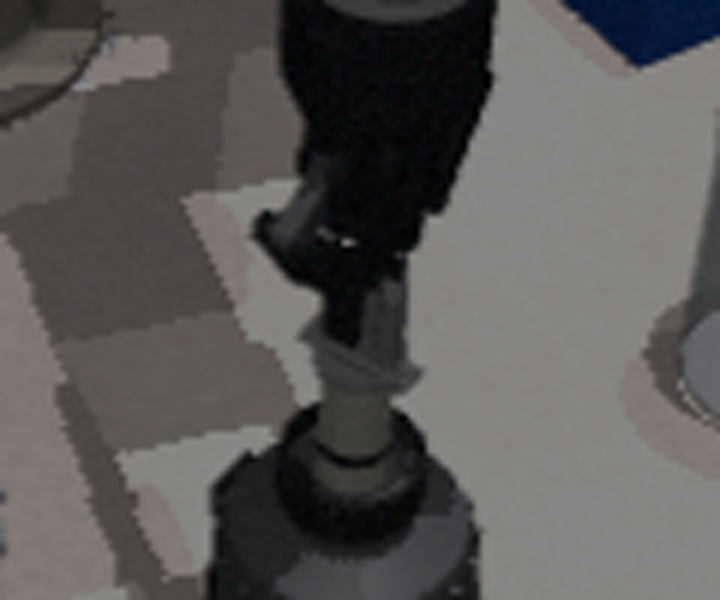

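The dark band is visible at zoom (355,460), with pale sleeve below it inside the ring. The filter is upright. One last height and stillness check, then hand in.

Request:
servo_tool --series '[[[0, 0, 0], 0, 0], [[0, 0, 0], 0, 0], [[0, 0, 0], 0, 0], [[0, 0, 0], 0, 0], [[0, 0, 0], 0, 0], [[0, 0, 0], 0, 0]]'

```text
time: 16.03
tool_pos: [0.5454, 0.0554, 0.2112]
eef_rot: [3.0, 0.933, -0.0]
wrist_force: [-0.2, -0.2, -1.6]
width: 0.0116
```

```bash
python3 go.py .5455 .0554 .2114
python3 - <<'E'
from h import *
np.set_printoptions(suppress=True,precision=4)
c=manip.camera("scene");P=cloud(c)
for u in(336,340,344):
    print(u,[(v,c["img"][v,u].mean().round(),P[v,u].round(3).tolist()) for v in range(164,194,2)])
print(abs(manip.observe()["joint_velocities"]).max())
E
```

```text
t 16.03 pos [0.5454 0.0554 0.2112] yaw 0.6028 tilt [-0.e+00 -1.e-04 -1.e+00] F [-0.18 -0.18 -1.55] M [ 0.008  0.015 -0.052] w 0.0116 q6 0.929
shift cm [ 0.01  0.01 -0.02]
336 [(164, np.float64(14.0), [0.554, 0.043, 0.246]), (166, np.float64(19.0), [0.558, 0.041, 0.244]), (168, np.float64(59.0), [0.544, 0.048, 0.221]), (170, np.float64(59.0), [0.549, 0.046, 0.22]), (172, np.float64(59.0), [0.556, 0.043, 0.221]), (174, np.float64(51.0), [0.557, 0.043, 0.215]), (176, np.float64(58.0), [0.555, 0.044, 0.205]), (178, np.float64(59.0), [0.553, 0.045, 0.197]), (180, np.float64(59.0), [0.554, 0.045, 0.19]), (182, np.float64(59.0), [0.554, 0.046, 0.183]), (184, np.float64(63.0), [0.556, 0.045, 0.178]), (186, np.float64(13.0), [0.556, 0.046, 0.17]), (188, np.float64(61.0), [0.556, 0.046, 0.163]), (190, np.float64(61.0), [0.555, 0.047, 0.153]), (192, np.float64(37.0), [0.557, 0.046, 0.149])]
340 [(164, np.float64(36.0), [0.559, 0.051, 0.248]), (166, np.float64(35.0), [0.558, 0.051, 0.24]), (168, np.float64(51.0), [1.156, -0.225, 0.892]), (170, np.float64(59.0), [0.555, 0.053, 0.224]), (172, np.f
[... 550 characters left out ...]
.061, 0.245]), (166, np.float64(46.0), [0.562, 0.06, 0.241]), (168, np.float64(47.0), [0.563, 0.06, 0.235]), (170, np.float64(46.0), [0.56, 0.062, 0.226]), (172, np.float64(58.0), [0.561, 0.062, 0.22]), (174, np.float64(46.0), [0.563, 0.061, 0.215]), (176, np.float64(55.0), [0.556, 0.065, 0.2]), (178, np.float64(55.0), [0.557, 0.065, 0.193]), (180, np.float64(53.0), [0.556, 0.066, 0.185]), (182, np.float64(52.0), [0.555, 0.067, 0.177]), (184, np.float64(30.0), [0.556, 0.067, 0.17]), (186, np.float64(46.0), [0.546, 0.072, 0.151]), (188, np.float64(44.0), [0.551, 0.071, 0.149]), (190, np.float64(43.0), [0.557, 0.068, 0.149]), (192, np.float64(50.0), [0.565, 0.065, 0.151])]
0.002326884843773862
```

The flange top is at about 0.220 (expected 0.2197), the band is at 0.17, just above the ring's top at 0.160, and the arm is at rest.

```bash
python3 -c "
from rig import manip
print(manip.hand_in())"
```

```text
the job is handed in; nothing more can be done
None
```

I turned the locking ring anticlockwise to its stop, drew the filter about 65 mm straight up by its handle, and handed the job in still holding it. `hand_in` reported no verdict.

**Last checks before handing in:**
- **Height:** the filter is raised about 65 mm by the arm's travel, and the flange top reads about 0.220 m on the depth map. The dark band is at about 0.17 m, just above the ring's top at 0.160 m.
- **Hold:** the grip is 11.6 mm wide with the tool vertical. Side force is under 0.5 N, downward load about 1.5 N, and the arm is at rest. The run took about 16 s of the 45 s allowed.

**What disagreed or was not seen directly:**
- **Fingertip height:** the real fingertips stand about 37 mm higher than the text and the reported tool position imply. I found this from the depth map and confirmed it with a trial close that met nothing at ring height, then corrected all heights for it.
- **Ring at its stop:** I inferred this from the wrist moment jumping from about 0.1 to 1.5 N m after about 0.95 rad of turn. At the stop the pads slipped on the ring and the tool drifted about 4 mm. The ring's tabs are too small to read in the pictures, but the filter came out freely afterwards.
- **Other things on the bench:** I did not measure the dust bin, battery or screwdriver again at the end. The arm only travelled high and clear of them.

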